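Slip a dial under the dust cover

ROBOT

A 7-joint arm with a two-finger parallel gripper is mounted at the origin on a cart in front of the work surface, level with it; the furniture and walls round the work are solid. World frame = base frame: x ahead of the robot, y to its left, z up, the work surface at z = 0. Lengths are in m, angles in rad, forces in N, time in s.
With the tool pointing down it reaches from about 0.425 to 0.925 m from the base axis. Payload 6.8 kg.
Tool frame: the origin (TCP) lies at the very end of the fingers, on their centre line; the grasp point (between the pads) lies 19 mm behind it; z points along the fingers, y is the line along which they close (so a half turn about z gives the same grasp; the last joint's range is limited). The gripper opens to 85 mm and grips with 20 to 120 N. Pads are 22 mm wide; open, the fingers measure 114 mm over their backs; the gripper's body (76 mm by 85 mm) begins 54 mm behind the grasp point. The pads swing forward as they close: fully open they stand 13 mm farther back than shut.
Start: joints at [1.175, 0.477, 0.022, 1.555, -0.011, 1.109, -0.083], TCP at [0.192, -0.647, 0.231] pointing down, gripper open.
Joint ranges: [-2.96, 2.96], [-0.34, 2.1], [-1.41, 1.46], [0.24, 2.44], [-1.37, 4.51], [0.17, 1.92], [-2.96, 2.96]. Speed limits (rad/s): [2.39, 2.39, 3.14, 3.14, 3.14, 3.14, 3.14].

INTERFACE

Orientations are given as a rotation vector (axis times angle).
In Python, from bench import r gives the robot as it stands.
- The arm moves only by the tool play_rows, never from a script. Its argument "targets" is text: rows parted by semicolons, each of 5 numbers parted by spaces: the closure, from -1 (fully open) to 1 (shut), then the shift along the tool's x, y, z in m, then the turn about the tool's z in rad. In form: gripper dx dy dz spin; .... A call has 1 to 8 rows; each row is the pose to reach, as a shift and turn from the pose commanded when the call began, along the tool's axes at that moment; what a row does not reach only later rows make up. A row lasts 1/12 s, in which the tool goes at most 41.7 mm and 7.16 degrees, less where a joint would pass 70% of its speed; a pose out of reach is approached as far as the arm can. A call with a gripper value outside its range is refused whole. The fingers move at their own pace and stop on an object; "squeeze" is the grip in N (left out, the last holds). Time passes only in rows, so rows that repeat a pose let the fingers close. It gives the time, the measured TCP pose, the force, the opening and the grip force at its end, in the units of the state.
- r.get_obs(): the state, without advancing time (a new reading comes with each control period).
- r.grab_frame(name): name is "side" or "top"; returns the picture (480x640x3 uint8, red, green, blue); there is no depth.
- r.camera_info(name): a dict with "fov_y" (degrees; the focal length in pixels is half the picture's height over the tangent of half this angle, whatever the lens; pixels are square), "cx", "cy" (the principal point, pixels), "position" and "rotation" of the camera in the world. Camera axes: x right, y down, z forward; pixel columns grow to the right and rows downward; lengths in m; the calibration is good to about 2 mm. A picture is of the moment at which its call begins. camera_info takes no time and is no camera call.
- r.hand_in(): hands the job in; it is judged then, once.
The state is a dict: "clock": time; "joints": joint angles; "qvel": joint speeds; "tau": joint torques, N m; "tcp_pos": TCP position; "orientation": TCP orientation; "contact_force": force on the tool from outside, world axes, zero at the start; "moment": the same for the moment, N m; "grip_width": finger opening in m; "gripper_force": force on a finger pad.
Only numpy, scipy, OpenCV 4.12 (cv2) and the standard library are available. Lean on these libraries where they do the work, as an engineer would, in place of code of your own. Each camera call takes 0.05 s, during which the arm holds its last target. There are 200 camera calls.

TASK

Add the loose brass dial from the bench to the covered dial dish without uncovering the dish: take the clear cover by its black grip, pull its front edge up out of the sprung catch while its far edge stays down on the dish, and push it back only far enough to leave it resting ajar on the dish by itself. Lay the dial flat inside the empty white ring at the front, then draw the cover forward again, set it back centred over the rim all round and press its front down until the catch snaps in. Never take the cover right off, do not shift the two dials already in the dish, and leave the loupe and the tin alone.

Things in the scene. Friction and masses are not known exactly. Their poses are not given: they have to be found in the camera images.
- dial_dish: Shallow round aluminium dish with a blue pad, fixed to the bench on non-slip feet; origin on its axis at the bench, z up, -x is its front (towards the empty place). Wall 152 mm outside diameter, 146 mm inside, rim 26 mm above the bench; foot flange 158 mm across, 6 mm high; pad surface 8 mm above the bench, so the dish is 18 mm deep inside. A fixed lever press stands on its left, behind
- dish_rim (a point): Centre of the dish's mouth, level with the rim, 26 mm above the bench; axes as the dish
- empty_place (a point): Centre of the empty white ring (39 mm across) printed on the pad, 43 mm in front of the dish's axis, at the pad's surface. The two other rings, 24 mm behind the axis and 32 mm to either side, hold a dial each
- cover: Clear loose cover, about 0.09 kg; origin on its axis at the plate's underside, z up, -x towards its grip. Plate 3 mm thick, 161 mm across; skirt 7 mm deep, 156 mm inside, fits over the 152 mm dish wall with 2 mm play all round. Seated, the plate lies on the rim, the origin at the centre of the mouth, and the bead on the skirt's front (20 mm long, 3.5 mm proud, below the grip) is under the catch
- cover_grip (a point): Centre of the cover's black upright grip: a fin 24 mm long (cover's x), 10 mm thick (cover's y, the way to pinch it) and 20 mm tall standing on the plate at the front edge. In the cover's frame it lies at (-64, 0, 13) mm; the fin's top is at 23 mm, the plate's top at 3 mm
- cover_front (a point): Lowest point of the cover's skirt at the front, under the grip: (-79, 0, -7) mm in the cover's frame
- cover_back (a point): Lowest point of the cover's skirt at the far side, opposite the grip: (79, 0, -7) mm in the cover's frame. Pushed back 50 to 70 mm and let go, the cover rests by itself, sloping down to the back by about 0.15 rad: plate on the far rim, front skirt on the rim's sides
- dial_center (a point): Centre, half-way up, of the loose brass dial: a disc 31 mm across and 9 mm thick with black hour marks, lying on the bench, 20 g; z up out of its face
- kept_dial_a (a point): Centre of the brass dial on the dish's left (+y) rear place, 30 mm across, 9 mm thick, loose on the pad
- kept_dial_b (a point): Centre of the brass dial on the dish's right (-y) rear place, 29 mm across, 9 mm thick, loose on the pad
- loupe: Black eye loupe standing on the bench to the right, 35 mm across, 34 mm tall, loose; origin at its underside
- parts_tin: White round tin, 50 mm across, 21 mm tall, loose on the bench at the right; origin at its underside
- catch (a joint): Sprung roller catch in a bracket at the front of the dish, outside the wall: the roller springs towards the dish over the bead on the cover's skirt. 0 = fully in, 0.005 m = pushed out to its stop. The bead itself pushes the roller aside (about 2 mm) when the cover's front is pulled up or pressed down with some 5 to 6 N; unpressed, the cover's front stays about 8 mm up
- catch_roller (a point): Middle of the catch's roller (7 mm across, 18 mm long) with the catch fully in: 85 mm in front of the dish's axis, 27 mm above the bench. Roller and carrier reach 31 mm high and 98 mm from the axis
There are look-alikes about, which are no part of the job. What is shaped like the part that bears dial_center but orange or red is not meant.

How it is judged:
By the outcome, as a careful person would: the job done as asked, in the order asked, and still so for the second after the job is handed in, with the robot touching nothing.
It also fails if it takes over 61 s, if anything falls off the work surface, if the arm or the gripper's body presses on something with over 40 N, if the wrist force passes 120 N, or if a joint passes its speed limit or range.

## Working session

There is one attempt and no reset: what is moved stays moved. The work goes in short steps, Python scripts to look and compute and a tool call to move; the robot and the scene stay as the last step left them, time stands still between calls to the robot, and variables do not carry over. Pictures are saved under pics/ and viewed, at most 10 in all, crops included, and the job is handed in when it is done.

Besides the shell and the picture viewer there is one more tool, called after "Call:" as a command line: name --argument value ..., lists and objects as JSON in quotes. play_rows: Moves the arm, as the interface text tells. Its arguments: {"type":"object","properties":{"targets":{"type":"string"},"squeeze":{"type":"number"}},"required":["targets"]}

```bash
mkdir -p pics; python3 - <<'E'
from bench import r
import cv2,numpy as np
for n in("side","top"):
    im=r.grab_frame(n); cv2.imwrite(f"pics/{n}0.png",im[:,:,::-1]); 
    c=r.camera_info(n); print(n,c)
print(r.get_obs())
E
```

```text
side {'fov_y': 44.5743941962322, 'cx': 328.31069645944666, 'cy': 239.51021721947367, 'position': array([ 0.36084285, -0.84949404,  0.52429558]), 'rotation': array([-2.09049992,  0.24928976, -0.15935805])}
top {'fov_y': 42.775393544241886, 'cx': 314.64012278098255, 'cy': 243.52871395663217, 'position': array([ 0.45809077, -0.10648298,  0.98075562]), 'rotation': array([-2.17594636,  2.21347178, -0.09262984])}
{'clock': 0.1, 'joints': array([ 1.17491477,  0.47771093,  0.02233439,  1.55632894, -0.01147896,
        1.10930944, -0.08311089]), 'qvel': array([-0.00195657, -0.0005337 , -0.00033106, -0.00242235,  0.00031547,
        0.00077174, -0.00221238]), 'tau': array([ 4.23310907e-03, -5.97763646e+01,  1.61378704e+00, -2.81955260e+01,
        1.29280536e-02,  5.08016936e-03,  1.20390209e-05]), 'tcp_pos': array([ 0.19142261, -0.64674098,  0.23043713]), 'orientation': array([-3.10754933e+00, -4.50300881e-01,  5.71970893e-04]), 'contact_force': array([ 0.6635295 , -0.19297066,  0.36166837]), 'moment': array([-0.0003795 ,  0.04422921, -0.05857034]), 'gripper_force': 0.0, 'grip_width': 0.08517715179062861}
```

View pics/top0.png

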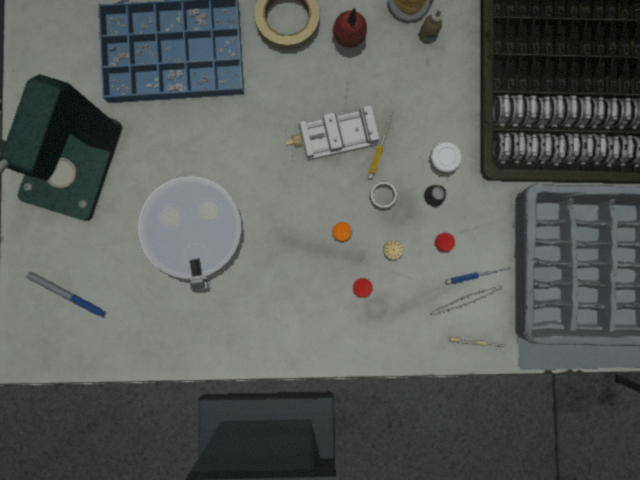

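View pics/side0.png

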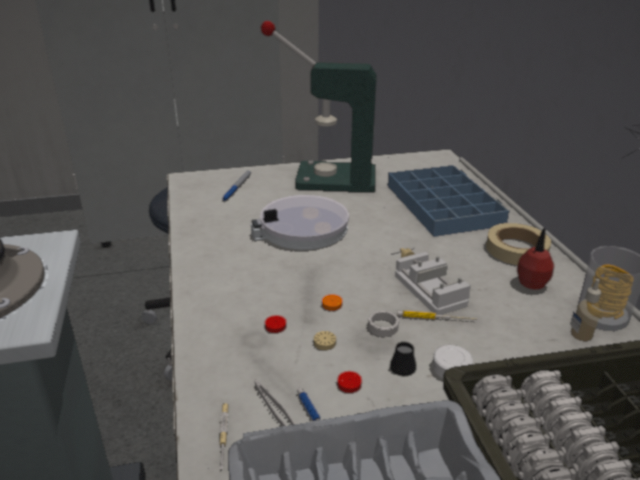

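The top view shows these candidates for the dial:
- Brass with black marks at (393,250).
- Red look-alikes at (445,242) and (362,288).
- Orange look-alike at (342,232).

I choose the brass one. The dish is at (190,228), the grip at (196,268), the catch at (200,285), the loupe at (435,195) and the tin at (446,157).

```bash
cat > h.py <<'E'
from bench import r
import cv2,numpy as np
from scipy.spatial.transform import Rotation as R
def cam(n):
    c=r.camera_info(n); f=240/np.tan(np.radians(c['fov_y']/2))
    return c,f,R.from_rotvec(c['rotation']).as_matrix()
def ray(n,u,v,z):
    c,f,M=cam(n); d=M@np.array([(u-c['cx'])/f,(v-c['cy'])/f,1]); p=c['position']
    return p+d*(z-p[2])/d[2]
def proj(n,P):
    c,f,M=cam(n); q=M.T@(np.asarray(P)-c['position']); return q[:2]/q[2]*f+[c['cx'],c['cy']]
def blobs(mask,amin=20):
    k,l,s,ce=cv2.connectedComponentsWithStats(mask.astype(np.uint8))
    return [(ce[i].round(1),s[i]) for i in range(1,k) if s[i][4]>=amin]
def rgb(n,save=None):
    im=r.grab_frame(n)
    if save: cv2.imwrite(f"pics/{save}.png",im[:,:,::-1])
    return im
def loc(p):  # world point -> tool axes shift
    o=r.get_obs(); return R.from_rotvec(o['orientation']).inv().apply(np.asarray(p)-o['tcp_pos'])
E
python3 - <<'E'
from h import *
t=cv2.imread("pics/top0.png"); s=cv2.imread("pics/side0.png")
ht=cv2.cvtColor(t,cv2.COLOR_BGR2HSV);hs=cv2.cvtColor(s,cv2.COLOR_BGR2HSV)
def roi(m,x0,y0,x1,y1):
    o=np.zeros_like(m);o[y0:y1,x0:x1]=m[y0:y1,x0:x1];return o
# dial
for n,h,b in(("top",ht,(375,235,410,266)),("side",hs,(305,325,345,355))):
    m=roi((h[:,:,1]>50)&(h[:,:,0]>12)&(h[:,:,0]<35),*b); m=cv2.morphologyEx(m.astype(np.uint8),cv2.MORPH_CLOSE,np.ones((5,5)))
    for c,st in blobs(m): print(n,"dial",c,st,ray(n,*c,.0075 if n=="side" else .009).round(4))
for n,h,b in(("top",ht,(180,250,215,280)),("side",hs,(255,200,285,228))):
    m=roi(h[:,:,2]<60,*b)
    for c,st in blobs(m,8): print(n,"grip",c,st,ray(n,*c,.044).round(4))
for (u,v) in [(190,228)]: print("dish~",ray("top",u,v,.029))
big=np.vstack([np.hstack([cv2.resize(t[165:300,125:255],(390,405)),cv2.resize(t[220:300,325:460],(405,240)).copy() if 0 else cv2.copyMakeBorder(cv2.resize(t[220:300,330:460],(390,240)),0,165,0,0,cv2.BORDER_CONSTANT)])])
cv2.imwrite("pics/crop0.png",big)
E
```

```text
top dial [392.9 249.8] [384 240  19  20 296] [ 0.5119 -0.2475  0.009 ]
side dial [324.3 340. ] [314 331  22  19 355] [ 0.5098 -0.255   0.0075]
top grip [195.4 267.3] [191 260  10  16 127] [0.4883 0.0598 0.044 ]
side grip [270.3 215.6] [264 210  13  12 130] [0.4859 0.0457 0.044 ]
side grip [257.2 225.7] [255 225   6   3  12] [0.4587 0.0148 0.044 ]
dish~ [0.55005182 0.07056049 0.029     ]
```

View pics/crop0.png

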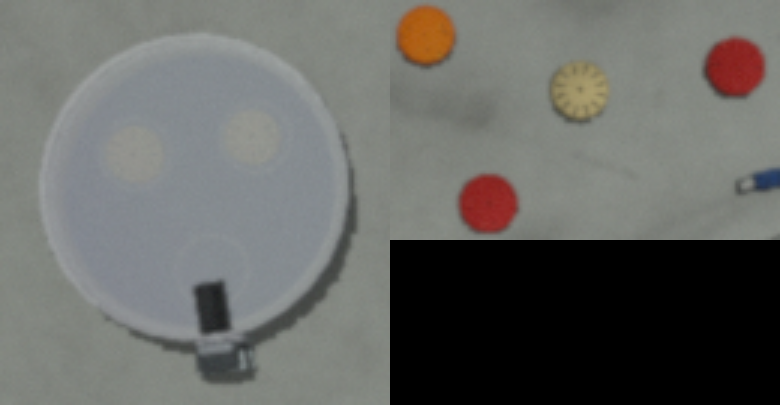

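The crop confirms the choice: brass with black hour marks at crop (580,90), with plain red and orange discs round it. The grip points down and slightly right, and the empty ring at crop (212,265) lies next to it.

```bash
python3 - <<'E'
from h import *
f=lambda a,b:(125+a/3-.33,165+b/3-.33)
a=ray("top",*f(134,155),.017);b=ray("top",*f(252,137),.017);e=ray("top",*f(212,265),.008);g=ray("top",*f(210,302),.049);ga=ray("top",*f(211,306),.040)
t=cv2.imread("pics/top0.png");gr=cv2.cvtColor(t,cv2.COLOR_BGR2HSV)
m=((gr[:,:,0]>105)&(gr[:,:,1]>20)).astype(np.uint8);m[:165]=0;m[300:]=0;m[:,:125]=0;m[:,255:]=0
m=cv2.morphologyEx(m,cv2.MORPH_OPEN,np.ones((5,5)));c=max(cv2.findContours(m,0,1)[0],key=cv2.contourArea)
(u,v),rad=cv2.minEnclosingCircle(c);print("circle",u,v,rad,ray("top",u,v,.026),ray("top",190.0,227.2,.029))
print("dials",a,b,"ring",e,"grip",g,ga)
mid=(a+b)/2;d=(mid-e)[:2];print("len",np.linalg.norm(d),"yaw",np.arctan2(d[1],d[0]),"dd",np.linalg.norm(a-b),np.arctan2(*(-(a-b)[:2]*[1,-1])))
y=np.arctan2(d[1],d[0]);ax=np.array([np.cos(y),np.sin(y)]);print("axis from ring",e[:2]+.043*ax,"from dials",mid[:2]+.024*ax)
o=r.get_obs();M=R.from_rotvec(o['orientation']).as_matrix();print(M.round(3))
E
```

```text
Traceback (most recent call last):
ValueError: max() iterable argument is empty
```

```bash
python3 - <<'E'
from h import *
f=lambda a,b:(125+a/3-.33,165+b/3-.33)
a=ray("top",*f(134,155),.017);b=ray("top",*f(252,137),.017);e=ray("top",*f(212,265),.008);g=ray("top",*f(210,302),.049)
for p in [(40,187),(352,187),(196,33),(196,342)]: print("edge",ray("top",*f(*p),.027).round(4))
print("dials",a,b,"ring",e,"grip",g)
mid=(a+b)/2;d=(mid-e)[:2];y=np.arctan2(d[1],d[0]);print("len",np.linalg.norm(d),"yaw",y,"dd",np.linalg.norm(a-b),np.arctan2(-(a-b)[0],(a-b)[1]))
ax=np.array([np.cos(y),np.sin(y)]);print("axis from ring",e[:2]+.043*ax,"from dials",mid[:2]-.024*ax, "from grip",g[:2]+.064*ax)
o=r.get_obs();M=R.from_rotvec(o['orientation']).as_matrix();print(M.round(3))
E
```

```text
edge [0.5531 0.1516 0.027 ]
edge [ 0.5505 -0.0099  0.027 ]
edge [0.6326 0.0706 0.027 ]
edge [0.4714 0.0712 0.027 ]
dials [0.57018501 0.10516826 0.017     ] [0.5787251  0.04331831 0.017     ] ring [0.51215891 0.06619088 0.008     ] grip [0.49117714 0.06000364 0.049     ]
len 0.06281441920496922 yaw 0.12854735201103998 dd 0.06243676253786171 0.13720995690959814
axis from ring [0.55480412 0.0717032 ] from dials [0.55065308 0.07116664] from grip [0.55464909 0.06820803]
[[ 0.959  0.284 -0.001]
 [ 0.284 -0.959  0.002]
 [-0.    -0.002 -1.   ]]
```

Call:
play_rows --targets "-1 0.38 -0.30 0.03 0;-1 0.38 -0.30 0.03 0;-1 0.38 -0.30 0.03 0;-1 0.38 -0.30 0.03 0;-1 0.38 -0.30 0.03 0;-1 0.38 -0.30 0.03 0;-1 0.38 -0.30 0.03 0;-1 0.38 -0.30 0.03 0"

```text
clock: 0.77
tcp_pos: [0.384, -0.3735, 0.2104]
orientation: [-3.109, -0.45, 0.0]
contact_force: [1.3, -0.3, 0.3]
grip_width: 0.0854
gripper_force: 0.0
```

Call:
play_rows --targets "-1 0.22 -0.38 0.06 0.05;-1 0.22 -0.38 0.06 0.1;-1 0.22 -0.38 0.06 0.13;-1 0.22 -0.38 0.06 0.13;-1 0.22 -0.38 0.06 0.13;-1 0.22 -0.38 0.06 0.13;-1 0.22 -0.38 0.06 0.13;-1 0.22 -0.38 0.06 0.13"

```text
clock: 1.43
tcp_pos: [0.4608, -0.0526, 0.1653]
orientation: [3.132, 0.247, -0.0]
contact_force: [1.0, -0.5, -0.2]
grip_width: 0.0854
gripper_force: 0.0
```

```bash
python3 - <<'E'
from h import *
o=r.get_obs();M=R.from_rotvec(o['orientation']).as_matrix();print(o['tcp_pos'],np.arctan2(M[1,0],M[0,0]),loc([.489,.0605,.13]),o['joints'].round(2))
E
```

```text
[ 0.46082118 -0.05257879  0.16528876] 0.15747289282388557 [ 0.04556542 -0.10726647  0.03526828] [ 0.25  0.23 -0.3   2.09  0.09  0.83 -1.53]
```

Call:
play_rows --targets "-1 0.03 -0.08 0.03 0;-1 0.03 -0.08 0.03 0;-1 0.03 -0.08 0.03 0;-1 0.03 -0.08 0.03 0;-1 0.03 -0.08 0.03 0"

```text
clock: 1.85
tcp_pos: [0.4776, 0.0289, 0.1352]
orientation: [3.131, 0.249, -0.002]
contact_force: [-0.3, -0.9, 0.2]
grip_width: 0.0855
gripper_force: 0.0
```

```bash
python3 - <<'E'
from h import *
o=r.get_obs();M=R.from_rotvec(o['orientation']).as_matrix();print(o['tcp_pos'],np.arctan2(M[1,0],M[0,0]),loc([.489,.0605,.08]))
rgb("top","t1");s=rgb("side","s1")
t=cv2.imread("pics/t1.png");s=cv2.imread("pics/s1.png")
cv2.imwrite("pics/c1.png",np.hstack([cv2.resize(t[150:320,110:270],None,fx=2.4,fy=2.4),cv2.resize(s[120:290,210:370],None,fx=2.4,fy=2.4)]))
print(proj("top",o['tcp_pos']),proj("side",o['tcp_pos']),proj("side",[.489,.0605,.04]))
E
```

```text
[0.47763544 0.02893503 0.13521159] 0.15871996613595887 [ 0.01628786 -0.02938893  0.05517986]
[206.13188303 272.76425046] [264.76868009 171.48601327] [270.78448458 213.55819407]
```

View pics/c1.png

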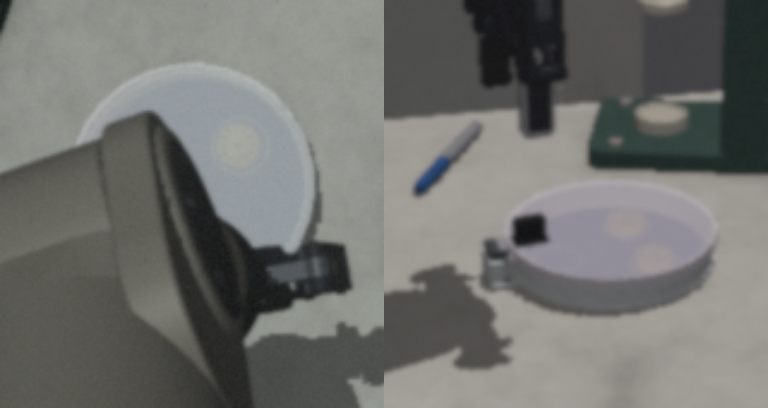

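Call:
play_rows --targets "-1 0.016 -0.029 0.03 0;-1 0.016 -0.029 0.055 0;-1 0.016 -0.029 0.055 0;-0.5 0.016 -0.029 0.055 0;0 0.016 -0.029 0.055 0;0 0.016 -0.029 0.055 0"

```text
clock: 2.45
tcp_pos: [0.4902, 0.0591, 0.082]
orientation: [3.132, 0.244, 0.003]
contact_force: [0.6, -0.3, 0.8]
grip_width: 0.0517
gripper_force: 0.0
```

```bash
python3 - <<'E'
from h import *
o=r.get_obs();M=R.from_rotvec(o['orientation']).as_matrix();print(o['tcp_pos'],o['grip_width'],np.arctan2(M[1,0],M[0,0]),loc([.489,.0605,.040]))
rgb("top","t2");s=rgb("side","s2")
t=cv2.imread("pics/t2.png");s=cv2.imread("pics/s2.png")
cv2.imwrite("pics/c2.png",np.hstack([cv2.resize(t[150:320,110:270],None,fx=2.4,fy=2.4),cv2.resize(s[140:260,230:350],(408,408))]))
E
```

```text
[0.49019181 0.05912569 0.08198863] 0.05167675756145622 0.15556499522094072 [-0.00105272 -0.00157281  0.04198538]
```

View pics/c2.png

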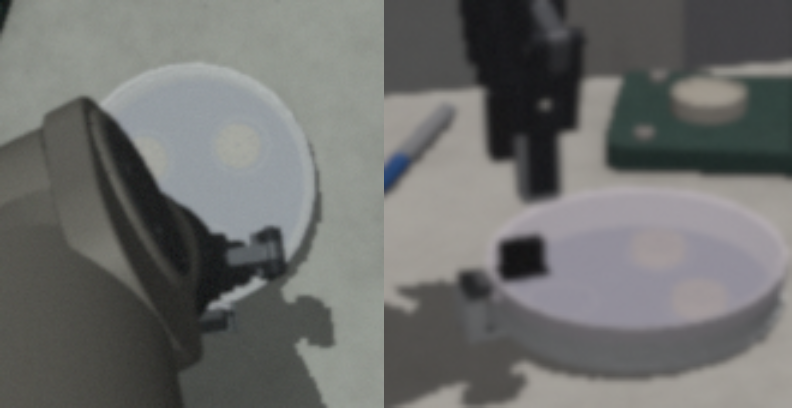

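Call:
play_rows --targets "0 -0.001 -0.001 0.03 0;0 -0.001 -0.001 0.042 0;0.5 -0.001 -0.001 0.042 0;0.8 -0.001 -0.001 0.042 0;0.8 -0.001 -0.001 0.042 0;0.8 -0.001 -0.001 0.042 0;0.8 -0.001 -0.001 0.042 0" --squeeze 20

```text
clock: 3.13
tcp_pos: [0.4891, 0.0613, 0.0396]
orientation: [-3.132, -0.247, -0.003]
contact_force: [-0.5, 0.4, 3.6]
grip_width: 0.0094
gripper_force: 20.9
```

Call:
play_rows --targets "0.8 0.002 0 -0.001 0;0.8 0.003 0 -0.003 0;0.8 0.003 0 -0.006 0;0.8 0.003 0 -0.009 0;0.8 0.003 0 -0.01 0;0.8 0.003 0 -0.01 0"

```text
clock: 3.63
tcp_pos: [0.4916, 0.0619, 0.0491]
orientation: [-3.132, -0.248, -0.002]
contact_force: [-0.4, -0.1, -1.7]
grip_width: 0.0093
gripper_force: 20.4
```

```bash
python3 - <<'E'
from h import *
o=r.get_obs();print(o['tcp_pos'],o['moment'],o['contact_force'],o['orientation'])
rgb("side","s3");s=cv2.imread("pics/s3.png");s2=cv2.imread("pics/s2.png")
cv2.imwrite("pics/c3.png",np.hstack([cv2.resize(x[190:250,245:355],None,fx=3.6,fy=3.6,interpolation=cv2.INTER_CUBIC) for x in(s2,s)]))
E
```

```text
[0.4916104  0.06188466 0.04908001] [-0.03306873  0.04474319  0.01146161] [-0.39308881 -0.10055495 -1.73218808] [-3.13167301e+00 -2.47604042e-01 -1.72572991e-03]
```

View pics/c3.png

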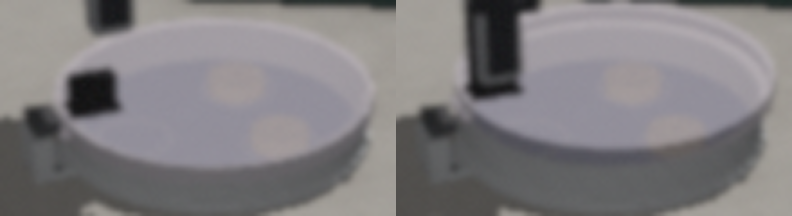

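Against the previous frame the grip end is up about 10 mm. The far rim shows a small double line at crop (760,70), so the back has risen a little too. I'll ease the grip so the back drops.

Call:
play_rows --targets "0.78 0 0 0 0;0.78 0 0 0 0"

```text
clock: 3.85
tcp_pos: [0.4911, 0.0617, 0.0485]
orientation: [3.132, 0.248, -0.0]
contact_force: [-0.2, -0.7, -1.5]
grip_width: 0.0098
gripper_force: 15.9
```

Call:
play_rows --targets "0.77 0 0 0 0;0.77 0 0 0 0"

```text
clock: 4.02
tcp_pos: [0.4911, 0.0618, 0.0485]
orientation: [-3.132, -0.248, 0.0]
contact_force: [-0.4, 0.0, -1.3]
grip_width: 0.0102
gripper_force: 4.7
```

```bash
python3 - <<'E'
from h import *
o=r.get_obs();print(o['tcp_pos'],o['moment'],o['contact_force'],o['grip_width'],o['gripper_force'])
rgb("side","s4")
# gradient rows of right end & front for each picture
for n in("s2","s3","s4"):
    g=cv2.cvtColor(cv2.imread(f"pics/{n}.png"),cv2.COLOR_BGR2GRAY).astype(float)
    for u in(335,340,345): print(n,u,g[200:232,u].astype(int).tolist())
    print(n,"row217",g[217,338:356].astype(int).tolist())
E
```

```text
[0.49114186 0.06177817 0.04848989] [ 0.02039046  0.00303274 -0.00868252] [-0.43224022  0.00335129 -1.26791148] 0.010184289786459542 4.6631500124931335
s2 335 [162, 167, 166, 160, 158, 158, 157, 157, 157, 158, 157, 156, 155, 150, 147, 145, 146, 146, 145, 146, 145, 145, 145, 145, 145, 145, 145, 146, 148, 144, 128, 109]
s2 340 [158, 158, 161, 167, 171, 167, 161, 158, 156, 157, 156, 156, 157, 156, 155, 154, 153, 150, 147, 146, 145, 146, 145, 147, 149, 150, 146, 132, 113, 101, 95, 92]
s2 345 [158, 160, 160, 161, 161, 161, 163, 167, 169, 168, 164, 160, 158, 157, 155, 156, 158, 158, 157, 157, 157, 153, 142, 127, 113, 104, 103, 100, 95, 96, 107, 119]
s2 row217 [145, 147, 150, 153, 154, 154, 156, 158, 161, 160, 155, 152, 154, 156, 157, 156, 156, 155]
s3 335 [161, 169, 171, 169, 162, 159, 157, 157, 157, 157, 157, 157, 154, 151, 147, 145, 145, 146, 145, 146, 145, 145, 145, 145, 141, 130, 108, 91, 89, 93, 93, 92]
s3 340 [162, 157, 157, 164, 170, 171, 168, 163, 159, 156, 156, 156, 156, 156, 155, 155, 152, 149, 147, 146, 146, 144, 137, 124, 105, 95, 93, 94, 90, 88, 87, 86]
s3 345 [161, 166, 170, 169, 164, 159, 158, 162, 168, 171, 171, 170, 166, 164, 161, 160, 160, 158, 153, 142, 127, 109, 100, 98, 97, 93, 90, 92, 92, 94, 100, 101]
s3 row217 [146, 147, 149, 152, 154, 155, 156, 158, 158, 150, 138, 136, 147, 154, 156, 155, 156, 154]
s4 335 [166, 168, 165, 159, 157, 158, 157, 157, 156, 157, 157, 157, 155, 151, 146, 146, 146, 145, 146, 146, 145, 145, 146, 146, 146, 144, 145, 141, 130, 112, 99, 95]
s4 340 [158, 159, 162, 168, 170, 165, 160, 156, 156, 156, 156, 156, 156, 156, 156, 155, 153, 150, 147, 146, 145, 145, 145, 147, 146, 142, 129, 111, 99, 93, 90, 88]
s4 345 [158, 159, 160, 161, 161, 162, 164, 167, 169, 167, 163, 158, 155, 155, 155, 155, 158, 158, 157, 159, 157, 152, 139, 121, 104, 97, 96, 96, 93, 95, 107, 118]
s4 row217 [145, 147, 150, 152, 154, 155, 156, 158, 160, 161, 157, 152, 153, 156, 156, 156, 155, 154]
```

Call:
play_rows --targets "0.77 0.001 0 -0.002 0;0.768 0.003 0 -0.004 0;0.768 0.006 0 -0.005 0;0.768 0.01 0 -0.005 0;0.768 0.014 0 -0.005 0;0.768 0.018 0 -0.005 0"

```text
clock: 4.57
tcp_pos: [0.5095, 0.0647, 0.0536]
orientation: [-3.132, -0.247, -0.0]
contact_force: [-1.0, -0.1, -1.4]
grip_width: 0.0102
gripper_force: 2.4
```

```bash
python3 - <<'E'
from h import *
o=r.get_obs();print(o['tcp_pos'],o['moment'],o['contact_force'],o['grip_width'],o['gripper_force'])
rgb("side","s5");s=cv2.imread("pics/s5.png")
cv2.imwrite("pics/c5.png",cv2.resize(s[170:260,240:370],None,fx=5,fy=5,interpolation=cv2.INTER_CUBIC))
E
```

```text
[0.50953911 0.06467269 0.05358777] [-0.02133877  0.06188936  0.02444388] [-1.04538209 -0.10287762 -1.43421825] 0.010162958177937763 2.3839566484093666
```

View pics/c5.png

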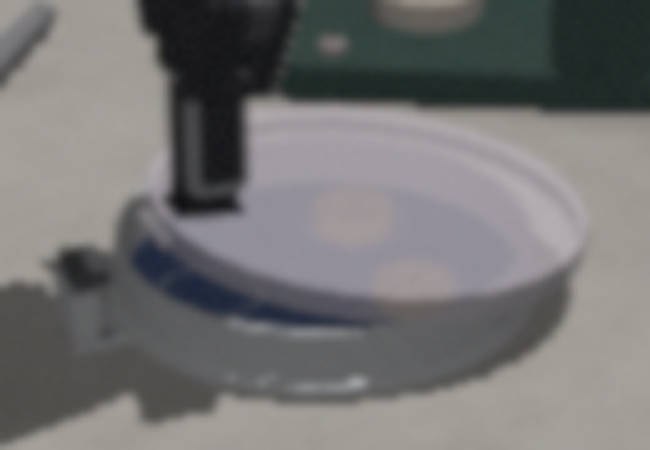

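Call:
play_rows --targets "0.768 0.006 0 0 0;0.768 0.012 0 0 0;0.768 0.018 0 0 0;0.768 0.024 0 0 0;0.768 0.030 0 0 0;0.768 0.036 0 0 0;0.768 0.042 0 0 0;0.768 0.042 0 0 0"

```text
clock: 5.28
tcp_pos: [0.552, 0.0715, 0.0537]
orientation: [-3.131, -0.247, -0.002]
contact_force: [0.7, -0.2, 0.1]
grip_width: 0.0099
gripper_force: 2.4
```

```bash
python3 - <<'E'
from h import *
o=r.get_obs();print(o['tcp_pos'],o['moment'],o['contact_force'],o['grip_width'],o['gripper_force'])
rgb("side","s6");s=cv2.imread("pics/s6.png")
cv2.imwrite("pics/c6.png",cv2.resize(s[170:260,240:370],None,fx=5,fy=5,interpolation=cv2.INTER_CUBIC))
E
```

```text
[0.5520361  0.07153078 0.05371282] [ 0.04193982 -0.13016041  0.01194451] [ 0.66719482 -0.15205564  0.07946885] 0.009867303438573196 2.384522929787636
```

View pics/c6.png

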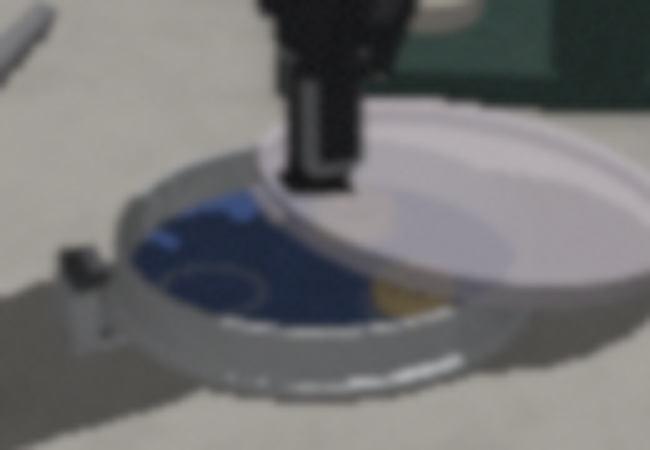

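The cover is ajar about 63 mm, the back is down, and the ring is fully uncovered at crop (213,290). I'll release it and lift straight up.

Call:
play_rows --targets "0.7 0 0 0 0;0.5 0 0 0 0;0.2 0 0 0 0;0 0 0 0 0;-0.2 0 0 -0.02 0;-1 0 0 -0.06 0;-1 0 0 -0.1 0;-1 0 0.04 -0.1 0"

```text
clock: 6.0
tcp_pos: [0.5604, 0.0415, 0.1615]
orientation: [-3.124, -0.266, -0.02]
contact_force: [2.2, 0.9, 1.4]
grip_width: 0.0841
gripper_force: 0.0
```

```bash
python3 - <<'E'
from h import *
o=r.get_obs();print(o['tcp_pos'],loc([.512,-.2485,.10]),o['grip_width'])
rgb("side","s7")
a=cv2.imread("pics/s6.png");b=cv2.imread("pics/s7.png")
for u in(300,330,355): print([cv2.cvtColor(x,6)[185:235:2,u].tolist() for x in(a,b)])
E
```

```text
[0.56044718 0.04153895 0.16151661] [-0.09756521  0.27796565  0.05890791] 0.08406500646048183
[[36, 55, 56, 56, 55, 54, 54, 54, 53, 45, 25, 32, 111, 140, 107, 82, 74, 50, 41, 42, 40, 39, 40, 40, 42], [39, 38, 57, 130, 162, 162, 134, 56, 24, 22, 19, 17, 43, 126, 143, 115, 83, 75, 52, 41, 41, 40, 40, 39, 46]]
[[44, 38, 57, 146, 157, 163, 174, 175, 166, 159, 159, 159, 158, 150, 145, 145, 146, 145, 146, 142, 108, 92, 85, 100, 107], [43, 38, 57, 145, 156, 163, 173, 174, 165, 158, 157, 157, 157, 148, 145, 145, 145, 145, 144, 145, 134, 95, 91, 102, 107]]
[[39, 40, 39, 53, 124, 150, 168, 161, 158, 172, 175, 162, 154, 155, 155, 154, 154, 155, 155, 155, 152, 113, 93, 87, 80], [38, 39, 40, 51, 124, 154, 169, 157, 164, 173, 173, 163, 154, 154, 153, 154, 154, 153, 154, 154, 151, 115, 93, 87, 80]]
```

Call:
play_rows --targets "-0.2 -0.02 0.04 0 0;-0.2 -0.097 0.27 0.05 0;-0.2 -0.097 0.27 0.05 0;-0.2 -0.097 0.27 0.05 0;-0.2 -0.097 0.27 0.05 0;-0.2 -0.097 0.27 0.05 0;-0.2 -0.097 0.27 0.05 0;-0.2 -0.097 0.27 0.05 0"

```text
clock: 6.72
tcp_pos: [0.4987, -0.2602, 0.1018]
orientation: [3.129, 0.228, -0.007]
contact_force: [0.0, -1.1, 0.2]
grip_width: 0.051
gripper_force: 0.0
```

Call:
play_rows --targets "-0.2 0 0 0 0"

```text
clock: 6.8
tcp_pos: [0.5013, -0.2536, 0.1027]
orientation: [3.132, 0.237, -0.003]
contact_force: [-1.1, 1.0, -0.9]
grip_width: 0.0512
gripper_force: 0.0
```

```bash
python3 - <<'E'
from h import *
o=r.get_obs();M=R.from_rotvec(o['orientation']).as_matrix();print(o['tcp_pos'],np.arctan2(M[1,0],M[0,0]),loc([.512,-.2485,.003]),o['grip_width'])
E
```

```text
[ 0.50128778 -0.25355874  0.10266137] 0.15115126439761567 [ 0.01156073 -0.00341515  0.09963643] 0.05119703974623746
```

Call:
play_rows --targets "-0.2 0.01 -0.001 0.03 0;-0.2 0.01 -0.001 0.06 0;-0.2 0.01 -0.001 0.06 0;-0.2 0.01 -0.001 0.06 0"

```text
clock: 7.13
tcp_pos: [0.5121, -0.2457, 0.0427]
orientation: [-3.129, -0.251, 0.005]
contact_force: [-0.8, -0.3, 0.4]
grip_width: 0.0509
gripper_force: 0.0
```

```bash
python3 - <<'E'
from h import *
o=r.get_obs();M=R.from_rotvec(o['orientation']).as_matrix();print(o['tcp_pos'],np.arctan2(M[1,0],M[0,0]),loc([.512,-.2485,.003]),o['grip_width'])
t=rgb("top","t8");s=rgb("side","s8")
hs=cv2.cvtColor(s,cv2.COLOR_RGB2HSV);m=(hs[:,:,1]>50)&(hs[:,:,0]>12)&(hs[:,:,0]<35);m[:325]=0;m[355:]=0;m[:,:305]=0;m[:,345:]=0
print(blobs(m))
E
```

```text
[ 0.5120517  -0.24568994  0.04266601] 0.1598702332288026 [-0.0003749   0.00286391  0.03966042] 0.05088113280053825
[(array([324.4, 340.2]), array([314, 331,  22,  20, 354], dtype=int32))]
```

```bash
python3 - <<'E'
from h import *
ty=np.array([np.sin(.157),-np.cos(.157),0])
for tcp,w,px in(([.4902,.0591,.082],.0517,(275.9,197.9)),([.4776,.0289,.1352],.0855,(273.3,176.7))):
    for k in(0,.006,.013): print(px,k,proj("side",np.array(tcp)+ty*(w/2+.005)+[0,0,k]).round(1))
s=cv2.imread("pics/s8.png");cv2.imwrite("pics/c8.png",cv2.resize(s[270:370,260:390],None,fx=5,fy=5,interpolation=cv2.INTER_CUBIC))
o=r.get_obs()
for k in(0,.006,.013): print(proj("side",o['tcp_pos']+ty*(.051/2+.005)+[0,0,k]).round(1))
E
```

```text
(275.9, 197.9) 0 [276.4 199.8]
(275.9, 197.9) 0.006 [276.3 196.6]
(275.9, 197.9) 0.013 [276.2 192.8]
(273.3, 176.7) 0 [274. 183.]
(273.3, 176.7) 0.006 [273.9 179.5]
(273.3, 176.7) 0.013 [273.7 175.4]
[335.3 327.5]
[335.4 323.8]
[335.5 319.5]
```

View pics/c8.png

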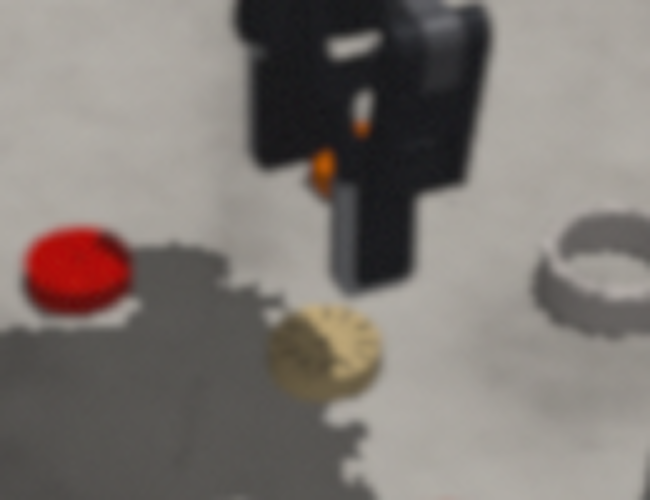

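The finger end at crop (372,285) stands right over the brass dial at (325,350), and the tips sit about 3 mm above the TCP at this opening. I'll go down and grip.

Call:
play_rows --targets "-0.2 0 0.003 0.02 0;-0.2 0 0.003 0.035 0;-0.2 0 0.003 0.041 0;-0.2 0 0.003 0.041 0;0.2 0 0.003 0.041 0;0.4 0 0.003 0.041 0;0.4 0 0.003 0.041 0;0.4 0 0.003 0.041 0" --squeeze 25

```text
clock: 7.9
tcp_pos: [0.5145, -0.2508, 0.0041]
orientation: [3.131, 0.248, 0.003]
contact_force: [-1.2, 1.7, 7.3]
grip_width: 0.0291
gripper_force: 24.4
```

Call:
play_rows --targets "0.4 0 0 -0.01 0;0.4 0 0 -0.03 0;0.4 0 0 -0.06 0;0.4 0 0 -0.06 0;0.4 0 0 -0.06 0"

```text
clock: 8.32
tcp_pos: [0.5151, -0.2513, 0.0652]
orientation: [3.13, 0.247, 0.007]
contact_force: [0.5, -0.0, -1.9]
grip_width: 0.029
gripper_force: 24.8
```

```bash
python3 - <<'E'
from h import *
o=r.get_obs();print(o['tcp_pos'],o['contact_force'],o['grip_width'],o['gripper_force'])
s=rgb("side","s9");t=rgb("top","t9")
for n,im in(("side",s),("top",t)):
    hs=cv2.cvtColor(im,cv2.COLOR_RGB2HSV);m=(hs[:,:,1]>50)&(hs[:,:,0]>12)&(hs[:,:,0]<35)
    m[:,:250]=0; m[:,430:]=0;m[:200]=0;m[370:]=0
    print(n,[(c,st,ray(n,*c,o['tcp_pos'][2]+.003).round(4)) for c,st in blobs(m,15)])
print(proj("side",o['tcp_pos']+[0,0,.004]))
x=s[240:340,260:390,::-1];cv2.imwrite("pics/c9.png",cv2.resize(x,None,fx=5,fy=5,interpolation=cv2.INTER_CUBIC))
E
```

```text
[ 0.51514474 -0.25133228  0.06520444] [ 0.53837725 -0.0203243  -1.93135532] 0.029026217788106913 24.750906229019165
side [(array([405.8, 251.9]), array([401, 248,  13,   9,  82], dtype=int32), array([ 0.6579, -0.1574,  0.0682])), (array([320.6, 304.5]), array([316, 295,  11,  20, 153], dtype=int32), array([ 0.5042, -0.2555,  0.0682])), (array([415.9, 314.2]), array([402, 310,  28,  10, 231], dtype=int32), array([ 0.6172, -0.3027,  0.0682]))]
top [(array([341.9, 231.4]), array([332, 222,  20,  19, 268], dtype=int32), array([ 0.5375, -0.1632,  0.0682]))]
[328.04041723 300.88515881]
```

```bash
python3 - <<'E'
from h import *
s=cv2.imread("pics/s9.png");hs=cv2.cvtColor(s,40)
m=(hs[:,:,1]>45)&(hs[:,:,0]>12)&(hs[:,:,0]<35)
for v in range(288,320): print(v,"".join("#" if (m[v,u] and hs[v,u,2]>130) else "o" if m[v,u] else "." if hs[v,u,2]<70 else " " for u in range(308,348)))
o=r.get_obs();print(proj("side",o['tcp_pos']))
for z in(0,-.0045,.0045): 
    a=np.linspace(0,2*np.pi,9)[:8]; print(z,[proj("side",o['tcp_pos']+[.0155*np.cos(x),.0155*np.sin(x),z]).round(0).tolist() for x in a])
E
```

```text
288         ................................
289         ................................
290         ................................
291         ................................
292         .............................   
293         ...........   .............     
294         ..........    ............      
295         .....oooo.    ............      
296          ..oooooo.    ............      
297          .ooooooo     ............      
298           ooooooo     ............      
299          oooooooo     ............      
300         ooooooooo     ............      
301         ooooooooo     ............      
302         ooooooooo     ............      
303         ooooooooo     ............      
304         ooooooooo     ............      
305         ooooooooo     ............      
306         ooooooooo     ............      
307         ooooooooo     ............      
308         ooooooooo     ............      
309         ooooooooo     ...........       
310         ooooooooo     ..........        
311          ooooooooo    .........         
312           oooooooo     ....             
313             ooooooo                     
314                oooo                     
315                                         
316                                         
317                                         
318                                         
319                                         
[326.45584125 304.73561907]
0 [[338.0, 303.0], [332.0, 299.0], [324.0, 298.0], [316.0, 301.0], [315.0, 306.0], [320.0, 311.0], [329.0, 312.0], [337.0, 309.0]]
-0.0045 [[338.0, 306.0], [332.0, 302.0], [324.0, 301.0], [316.0, 304.0], [315.0, 309.0], [320.0, 314.0], [329.0, 315.0], [337.0, 311.0]]
0.0045 [[338.0, 300.0], [333.0, 296.0], [324.0, 295.0], [316.0, 298.0], [315.0, 304.0], [320.0, 308.0], [329.0, 309.0], [337.0, 306.0]]
```

```bash
python3 - <<'E'
from h import *
t=cv2.imread("pics/t9.png");g=cv2.cvtColor(t,6)
p=proj("top",[.509,.065,.008]);print(p)
c=g[225:285,165:230]
for v in range(0,60): print(225+v,"".join("%x"%min(15,c[v,u]//14) for u in range(65)))
E
```

```text
[196.09948409 254.98170824]
225 bbbbbbbbbbbbbbaba743333322359abaabbbbbbbbbbbbbbbbbba8654333333345
226 bbbbbbbbabbbbbbaa743333222358aabbbabbbbbbbbbbbbbbba86543333333445
227 bbbbbbbbbbbbbbbba7533333223479babbbbbbbbbbbbbbbbba864433333444555
228 bbbbbbbbbbbbbbbaa8533333223469abbbbbbbbbbbbbbbba97544333333455555
229 aabbbbbbbbbbbbbba9633333222469abbbbbbbbbbbbbbba975433333334455555
230 aaabbbabbbbbbbbaaa633333322369abbbbbbbbbbbbbaa8754333333344555555
231 babababababbbbbbba643333222359bbbbbbbbbbbbaa976443333333345555555
232 aaabbbabbabbbabbaa743333222359abbbbbbbbbba98654433333333455555555
233 baaababaabbbabbaba743222222358abbbbbbbbaa865433333333334455555555
234 ababbaaaabbbbabbba8432222223479bbbbaaa987544333333333445555555555
235 aaaaababbaabbbbbba953222223357abbbaa98754433333333333455555555555
236 aaabaabbbabbabbbbb963334455679aaaa9865443333333333344555555555555
237 89aaabbbabbbbbbbbba8666789999aa9876544333333333334545555555555555
238 567899aaaaaabbbbbaaa9999aaa99888865433333333333444455555555555555
239 344566677899aaaaaaaa999999988899875333333333334455545545555555455
240 333334445566676667
[... 2427 characters left out ...]

275 aabbbabba9766677889aaaaaa99999888766666666656679aaaabbbbaaaaaaaaa
276 aaaababbba8776556667777777666666666666678887699aaaaaabaaabaaaaaaa
277 aaaabbbbbaaa987776655666666788888876778accb989aaaaaababbbabaaaaaa
278 aaaaabbabbbaaaaa99877776667abbbbba99889bccca89aaaaaaaabaaaaaabbaa
279 aaaaaaabababaaaaaaa99a998789aaaaaa99987899aa89aaaaabaaaaaaaabaaab
280 aaaaaaabaaabbbaaaaaaaaaa988999aaaaaaa866767989aaaaabaaaaaaabaaaab
281 aaaaaaaaaaaabbabaaaaaaaa989aaaaaaaa99756767989aabaaaaaaaaaaaaaabb
282 aaaaaaaaaaabbbaaaaaaaaaaa889998888776556987999aaaaaaaaaaaaaaaaaab
283 aaaaaaaaaaaabbaabaaaaaaaa767776655555557a8798aabbaaaaabaaaaaaaaaa
284 aaaaaaaaaaaaaaaaaaaaaaaba755555555555546a9788aabbbbaaabaaaaaababa
```

```bash
python3 - <<'E'
from h import *
p=ray("top",195.3,254.4,.008);print(p,loc([p[0],p[1],.10]))
o=r.get_obs();M=R.from_rotvec(o['orientation']).as_matrix();print(np.arctan2(M[1,0],M[0,0]))
E
```

```text
[0.50994399 0.06625865 0.008     ] [ 0.04649929 -0.31351055 -0.03724753]
0.15766171596144282
```

Call:
play_rows --targets "0.4 0 0 -0.035 0;0.4 0.046 -0.312 -0.035 0;0.4 0.046 -0.312 -0.035 0;0.4 0.046 -0.312 -0.035 0;0.4 0.046 -0.312 -0.035 0;0.4 0.046 -0.312 -0.035 0;0.4 0.046 -0.312 -0.035 0;0.4 0.046 -0.312 -0.035 0"

```text
clock: 9.08
tcp_pos: [0.509, 0.0427, 0.0967]
orientation: [3.132, 0.247, -0.003]
contact_force: [1.3, 0.3, 0.6]
grip_width: 0.0291
gripper_force: 24.9
```

Call:
play_rows --targets "0.4 0 0 0 0;0.4 0 0 0 0;0.4 0 0 0 0"

```text
clock: 9.33
tcp_pos: [0.5094, 0.0407, 0.0967]
orientation: [3.131, 0.249, -0.003]
contact_force: [-0.3, -0.8, -0.3]
grip_width: 0.029
gripper_force: 24.9
```

```bash
python3 - <<'E'
from h import *
o=r.get_obs();M=R.from_rotvec(o['orientation']).as_matrix();print(o['tcp_pos'],np.arctan2(M[1,0],M[0,0]),loc([.510,.0657,.04]),o['grip_width'])
E
```

```text
[0.50944232 0.04068559 0.09674008] 0.15852202542648697 [ 0.00461234 -0.02463431  0.05672165] 0.029044319158173685
```

Call:
play_rows --targets "0.4 0.005 -0.025 0 0;0.4 0.005 -0.025 0.02 0;0.4 0.005 -0.025 0.04 0;0.4 0.005 -0.025 0.057 0;0.4 0.005 -0.025 0.057 0;0.4 0.005 -0.025 0.057 0"

```text
clock: 9.83
tcp_pos: [0.5103, 0.0646, 0.0397]
orientation: [3.131, 0.244, -0.005]
contact_force: [-0.4, 0.1, 0.7]
grip_width: 0.0292
gripper_force: 24.9
```

```bash
python3 - <<'E'
from h import *
o=r.get_obs();print(o['tcp_pos'],o['contact_force'],loc([.510,.0657,.013]))
E
```

```text
[0.51034713 0.06457236 0.03970763] [-0.35282869  0.10378657  0.71886836] [-8.84606968e-05 -1.18679162e-03  2.67071787e-02]
```

Call:
play_rows --targets "0.4 0 -0.001 0.012 0;0.4 0 -0.001 0.022 0;0.4 0 -0.001 0.026 0;0.4 0 -0.001 0.026 0;0.4 0 -0.001 0.026 0"

```text
clock: 10.25
tcp_pos: [0.5109, 0.0675, 0.0144]
orientation: [3.132, 0.248, -0.001]
contact_force: [0.7, 0.0, 0.1]
grip_width: 0.0288
gripper_force: 24.9
```

Call:
play_rows --targets "0.3 0 0 0 0;0.2 0 0 0 0;0.1 0 0 0 0;0.05 0 0 0 0;0.05 0 0 0 0;0.05 0 0 -0.015 0;0.05 0 0 -0.045 0;0.05 0 0 -0.08 0"

```text
clock: 10.92
tcp_pos: [0.5094, 0.0672, 0.094]
orientation: [3.132, 0.248, -0.007]
contact_force: [0.9, 0.6, 0.5]
grip_width: 0.0408
gripper_force: 0.0
```

Call:
play_rows --targets "-0.2 0 0.04 -0.03 0;-0.2 0 0.16 -0.03 0;-0.2 0 0.16 -0.03 0;-0.2 0 0.16 -0.03 0;-0.2 0 0.16 -0.03 0;-0.2 0 0.16 -0.03 0"

```text
clock: 11.42
tcp_pos: [0.5361, -0.0943, 0.1247]
orientation: [3.131, 0.237, 0.0]
contact_force: [-0.4, 1.3, -0.3]
grip_width: 0.0513
gripper_force: 0.0
```

```bash
python3 - <<'E'
from h import *
o=r.get_obs();print(o['tcp_pos'])
t=rgb("top","t10");s=rgb("side","s10");h=cv2.cvtColor(t,cv2.COLOR_RGB2HSV);g=cv2.cvtColor(t,cv2.COLOR_RGB2GRAY)
m=(h[:,:,1]>50)&(h[:,:,0]>12)&(h[:,:,0]<38);m[:235]=0;m[280:]=0;m[:,:170]=0;m[:,225:]=0
m=cv2.morphologyEx(m.astype(np.uint8),cv2.MORPH_CLOSE,np.ones((5,5)))
print([(c,st,ray("top",*c,.017).round(4)) for c,st in blobs(m)])
d=(np.array([.5099,.0660]));print("ring px",195.3,254.4)
for v in range(220,292,2): print(v,"".join("%x"%min(15,g[v,u]//14) for u in range(165,230)))
cv2.imwrite("pics/c10.png",np.hstack([cv2.resize(x,None,fx=3.2,fy=3.2) for x in(t[150:300,120:245,::-1],s[160:260,245:370,::-1][:, :])] if 0 else [cv2.resize(t[150:300,120:245,::-1],(400,480)),cv2.resize(s[165:265,250:375,::-1],(390,480))]))
E
```

```text
[ 0.53614722 -0.0942677   0.12467559]
[(array([193.6, 254.2]), array([184, 245,  20,  20, 301], dtype=int32), array([0.5098, 0.0673, 0.017 ]))]
ring px 195.3 254.4
220 bbbbbbbbbbbbbbba964333345667aababababbbbbbababbbbbbbbbbaa85433333
222 bbbbbbbbbbbbbbaaa633333222469abaaaaaaabaaabbbbbbbbbabaa9643333234
224 bbbbbbbbbbbbbbaa9733333222359aaaaaaaaaaaaaaaaabaabaaa864433332344
226 aaaaaabbbbbbbaaaa743333322348aaaaaaaaaaaababaabbbaa86443333333444
228 aaabbabaaaaaaaaaa8533333223469aaaaaaaabaaabaaaaa97543332333445555
230 aaaaaaaaaaaaaaaaa9633333222369aaaaaaaaaabbaaa98654333333334445555
232 aaaaaaaaaaaaaaaaaa743333222359aababaabaaaa97643333333333445555555
234 aaaaaaaaaaaaaaaaaa7422222223479abaabaa986543333323333344445555555
236 aaaaaaaabaaaaaaaba963233455679aaa99765443332333333334555545555555
238 5678999aaaaaaaaaaaa99999aaa98888764333333333333344544455544444445
240 33333344555667666678888888888988764333333333334555444444455554545
242 43333333333333333578887766555444433333333444545445445555555555555
244 55544433333333333333333344444444334444555555555545544554555554555
246 5555555455555444444445
[... 883 characters left out ...]

272 aa97778abbba987776555555555555566778abbbba9765565556679aaaaaaaaaa
274 aaaaa9a98878889aaaabbbbbbbbbbbbbbb98876665565556789aaaaaaaaaaaaaa
276 aaaaaaaaaa8776556666777776666666665666678886689aaaaaaaaaaaaaaaaaa
278 aaaaaaaaaaaaaa9999877777667aabbbaa98889bccca89aaaaaaaaaaaaaaaaaaa
280 aaaaaaaaaaaaaaaaaaaaaaaa9889999aaaaaa866667989aaaaaaaaaaaaaaaaaaa
282 aaaaaaaaaaaaaaaaaaaaaaaaa789998888776556977989aaaaaaaaaaaaaaaaaaa
284 aaaaaaaaaaaaaaaaaaaaaaaaa754555555555556a9678aaaaaaaaaaaaaaaaaaaa
286 aaaaaaaaaaaaaaaaaaaaaaaaa865555555454446997689aaaaaaaaaaaaaaaaaaa
288 aaaaaaaaaaaaaaaaaaaaaaaaa8754444444556667755679aaaaaaaaaaaaaaaaaa
290 aaaaaaaaaaaaaaaaaaaaaaaaaa97555555555555555569aaaaaaaaaaaaaaaaaaa
```

The dial lies flat at (.5098,.0673), 1 mm from the ring's centre, with the ring visible all round it and the fin where I left it. I'll go back to the fin.

Call:
play_rows --targets "-0.1 0 -0.16 0 0;-0.1 0 -0.16 0 0;-0.1 0 -0.16 0 0;-0.1 0 -0.16 0 0;-0.1 0 -0.16 0 0;-0.1 0 -0.16 0 0;-0.1 0 -0.16 0 0"

```text
clock: 12.1
tcp_pos: [0.5105, 0.0686, 0.1245]
orientation: [3.131, 0.252, -0.001]
contact_force: [-0.1, -0.3, 0.7]
grip_width: 0.0469
gripper_force: 0.0
```

```bash
python3 - <<'E'
from h import *
o=r.get_obs();M=R.from_rotvec(o['orientation']).as_matrix();print(o['tcp_pos'],np.arctan2(M[1,0],M[0,0]),loc([.552,.0717,.0537]),o['grip_width'])
g=cv2.cvtColor(cv2.imread("pics/t10.png"),6);m=g<50;m[:205]=0;m[240:]=0;m[:,:178]=0;m[:,200:]=0
print([(c,s,ray("top",*c,.058)) for c,s in blobs(m)])
E
```

```text
[0.51052253 0.06858816 0.12449579] 0.16068670061166787 [0.0414669  0.00355685 0.07078102] 0.04688841649811262
[(array([187.7, 228.2]), array([184, 220,   9,  17, 114], dtype=int32), array([0.54700291, 0.06862219, 0.058     ]))]
```

Call:
play_rows --targets "-0.1 0.038 0.004 0 0;-0.1 0.038 0.004 0.03 0;0 0.038 0.004 0.06 0;0 0.038 0.004 0.072 0;0 0.038 0.004 0.072 0;0.5 0.038 0.004 0.072 0;0.7 0.038 0.004 0.072 0;0.76 0.038 0.004 0.072 0" --squeeze 20

```text
clock: 12.77
tcp_pos: [0.5502, 0.0696, 0.0542]
orientation: [-3.132, -0.247, -0.004]
contact_force: [-1.3, 0.8, -1.3]
grip_width: 0.0101
gripper_force: 0.1
```

Call:
play_rows --targets "0.77 0 0 0 0;0.77 0 0 0 0;0.77 0 0 0 0"

```text
clock: 13.02
tcp_pos: [0.5499, 0.0696, 0.0535]
orientation: [-3.132, -0.248, -0.003]
contact_force: [-0.8, 0.0, 3.0]
grip_width: 0.01
gripper_force: 4.5
```

```bash
python3 - <<'E'
from h import *
s=rgb("side","s11");a=cv2.imread("pics/s10.png")
print(proj("side",r.get_obs()['tcp_pos']))
# cover shift between s10 and s11: right part
for nm,x in(("10",a),("11",s[:,:,::-1])):
    g=cv2.cvtColor(np.ascontiguousarray(x),6); print(nm,g[185:235,300].tolist(),g[205,350:390].tolist())
cv2.imwrite("pics/c11.png",cv2.resize(s[165:265,245:375,::-1],None,fx=5,fy=5,interpolation=cv2.INTER_CUBIC))
E
```

```text
[303.39388701 201.10902606]
10 [44, 44, 43, 46, 59, 94, 130, 149, 161, 168, 163, 152, 136, 98, 57, 35, 24, 23, 21, 22, 21, 21, 22, 25, 46, 88, 130, 147, 147, 137, 119, 96, 83, 81, 77, 67, 54, 45, 41, 42, 41, 41, 40, 41, 41, 41, 41, 42, 46, 67] [173, 173, 175, 177, 177, 178, 178, 178, 178, 178, 177, 176, 173, 168, 163, 159, 158, 159, 163, 169, 172, 172, 168, 163, 161, 160, 159, 160, 160, 160, 160, 160, 160, 159, 158, 157, 157, 157, 157, 157]
11 [27, 42, 59, 66, 69, 69, 68, 68, 68, 68, 67, 67, 67, 67, 66, 67, 67, 67, 65, 57, 45, 32, 24, 21, 23, 51, 93, 130, 143, 142, 127, 104, 87, 80, 76, 70, 57, 46, 41, 41, 40, 40, 41, 41, 41, 40, 41, 40, 42, 55] [170, 171, 173, 173, 173, 174, 174, 174, 174, 175, 174, 172, 170, 168, 164, 160, 156, 155, 157, 162, 166, 168, 167, 161, 159, 157, 156, 156, 156, 156, 157, 156, 156, 155, 154, 154, 154, 154, 153, 154]
```

Call:
play_rows --targets "0.77 -0.006 0 -0.001 0;0.77 -0.012 0 -0.001 0;0.77 -0.018 0 -0.001 0;0.77 -0.024 0 -0.001 0;0.77 -0.030 0 -0.001 0;0.77 -0.036 -0.001 -0.001 0;0.77 -0.042 -0.001 -0.001 0;0.77 -0.048 -0.001 -0.001 0"

```text
clock: 13.73
tcp_pos: [0.5008, 0.0629, 0.0535]
orientation: [3.132, 0.248, -0.001]
contact_force: [0.8, -0.5, -0.5]
grip_width: 0.0097
gripper_force: 2.9
```

Call:
play_rows --targets "0.77 -0.003 0 0 0;0.77 -0.006 0 0 0;0.77 -0.008 0 0 0;0.77 -0.008 0 0 0"

```text
clock: 14.07
tcp_pos: [0.4931, 0.0615, 0.0534]
orientation: [3.132, 0.248, -0.001]
contact_force: [-0.6, 0.5, 0.0]
grip_width: 0.0097
gripper_force: 2.9
```

```bash
python3 - <<'E'
from h import *
o=r.get_obs();print(o['tcp_pos'],loc([.4891,.0613,.0396]),o['moment'],o['contact_force'])
s=rgb("side","s12")
cv2.imwrite("pics/c12.png",cv2.resize(s[165:265,245:375,::-1],None,fx=5,fy=5,interpolation=cv2.INTER_CUBIC))
E
```

```text
[0.49312613 0.0615336  0.05344097] [-0.00400193 -0.00040365  0.01384407] [ 0.0312006   0.08651613 -0.01551099] [-0.58460873  0.48360171  0.01642045]
```

View pics/c12.png

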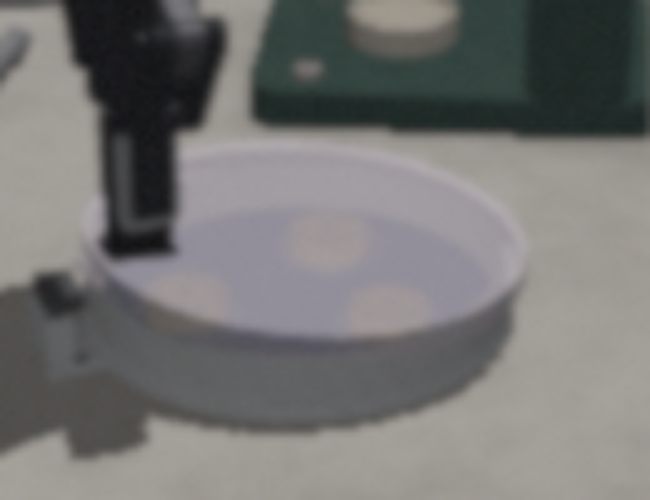

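```bash
python3 - <<'E'
from h import *
for n in("s2","s4","s12"):
    g=cv2.cvtColor(cv2.imread(f"pics/{n}.png"),6)
    print(n,[200+int(g[200:216,u].argmax()) for u in(336,340,344,346)],[ (v,340+int(g[v,340:356].argmax())) for v in(208,212,216,220)],"front",g[205:235,262].tolist())
    m=g<45;m[:200]=0;m[226:]=0;m[:,:255]=0;m[:,290:]=0;print(blobs(m))
E
```

```text
s2 [202, 204, 207, 210] [(208, 344), (212, 347), (216, 347), (220, 345)] front [159, 160, 162, 164, 166, 163, 157, 151, 147, 145, 145, 146, 142, 131, 126, 132, 132, 122, 108, 97, 96, 103, 106, 98, 88, 85, 86, 85, 84, 84]
[(array([270. , 215.7]), array([265, 211,  12,  11, 111], dtype=int32))]
s4 [201, 204, 207, 209] [(208, 345), (212, 347), (216, 347), (220, 345)] front [161, 165, 166, 163, 160, 160, 163, 160, 151, 143, 140, 135, 128, 122, 121, 122, 117, 106, 92, 78, 70, 73, 78, 83, 84, 85, 85, 87, 85, 84]
[(array([273.9, 204.8]), array([270, 200,   8,  11,  76], dtype=int32)), (array([269.3, 214.2]), array([265, 210,  12,   7,  36], dtype=int32))]
s12 [201, 203, 206, 207] [(208, 346), (212, 348), (216, 347), (220, 346)] front [162, 165, 167, 167, 167, 165, 162, 154, 144, 135, 130, 131, 132, 130, 127, 122, 111, 95, 81, 72, 69, 73, 78, 83, 84, 85, 85, 85, 86, 84]
[(array([274.9, 203.5]), array([272, 200,   7,   9,  56], dtype=int32)), (array([271.4, 212.8]), array([266, 210,  12,   6,  49], dtype=int32))]
```

The cover is over the dish again with its back down. Compared with the seated frame it sits about 1 px (under 2 mm) back, with the front resting near the catch, and all three dials are in place. I'll centre it and press with a firmer grip.

Call:
play_rows --targets "0.77 -0.002 0 0 0;0.77 -0.002 0 0.002 0;0.77 -0.002 0 0.004 0;0.8 -0.002 0 0.004 0;0.8 -0.002 0 0.004 0;0.8 -0.002 0 0.006 0;0.8 -0.002 0 0.008 0;0.8 -0.002 0 0.010 0" --squeeze 25

```text
clock: 14.78
tcp_pos: [0.4905, 0.0612, 0.0436]
orientation: [3.131, 0.248, -0.004]
contact_force: [-6.4, 0.1, 8.9]
grip_width: 0.0096
gripper_force: 24.7
```

Call:
play_rows --targets "0.8 0 0 0.002 0;0.8 0 0 0.004 0;0.8 0 0 0.005 0;0.8 0 0 0.005 0"

```text
clock: 15.12
tcp_pos: [0.4918, 0.0614, 0.0408]
orientation: [3.131, 0.247, 0.0]
contact_force: [-10.0, -1.4, 31.7]
grip_width: 0.009
gripper_force: 30.0
```

```bash
python3 - <<'E'
from h import *
o=r.get_obs();print(o['tcp_pos'],loc([.4891,.0613,.0396]),o['contact_force'],o['gripper_force'])
rgb("side","s13")
for n in("s2","s13"):
    g=cv2.cvtColor(cv2.imread(f"pics/{n}.png"),6)
    print(n,[200+int(g[200:216,u].argmax()) for u in(336,340,344,346)],[ (v,340+int(g[v,340:356].argmax())) for v in(208,212,216,220)],"front",g[205:235,262].tolist(),g[225:250,300].tolist())
    m=g<45;m[:200]=0;m[226:]=0;m[:,:255]=0;m[:,290:]=0;print(blobs(m))
E
```

```text
[0.49181724 0.06142365 0.04076185] [-0.00270306 -0.00030604  0.00116121] [-10.01521474  -1.41187194  31.74220285] 29.96535301208496
s2 [202, 204, 207, 210] [(208, 344), (212, 347), (216, 347), (220, 345)] front [159, 160, 162, 164, 166, 163, 157, 151, 147, 145, 145, 146, 142, 131, 126, 132, 132, 122, 108, 97, 96, 103, 106, 98, 88, 85, 86, 85, 84, 84] [145, 145, 145, 145, 144, 145, 145, 145, 145, 145, 140, 129, 111, 101, 100, 99, 97, 98, 98, 97, 97, 99, 101, 97, 92]
[(array([270. , 215.7]), array([265, 211,  12,  11, 111], dtype=int32))]
s13 [201, 203, 206, 208] [(208, 346), (212, 348), (216, 347), (220, 346)] front [156, 158, 158, 159, 161, 164, 166, 166, 165, 164, 163, 162, 159, 152, 142, 136, 130, 120, 109, 99, 97, 96, 94, 90, 85, 86, 85, 85, 85, 83] [145, 145, 145, 145, 145, 144, 145, 144, 146, 144, 137, 121, 106, 101, 99, 99, 98, 97, 98, 98, 96, 99, 100, 99, 92]
[(array([274. , 206.7]), array([271, 200,   7,  15, 101], dtype=int32)), (array([269.8, 218.2]), array([266, 212,  12,  10,  45], dtype=int32))]
```

Call:
play_rows --targets "0.8 -0.002 0 -0.003 0;0.7 -0.002 0 -0.004 0;0.5 -0.002 0 -0.004 0;0.3 -0.002 0 -0.004 0;0 -0.002 0 -0.004 0;0 -0.002 0 -0.03 0;0 -0.002 0 -0.06 0;0 -0.002 0 -0.06 0"

```text
clock: 15.83
tcp_pos: [0.4927, 0.0618, 0.1024]
orientation: [-3.131, -0.247, -0.01]
contact_force: [0.9, -0.7, -0.5]
grip_width: 0.0427
gripper_force: 0.0
```

```bash
python3 - <<'E'
from h import *
o=r.get_obs();print(o['tcp_pos'],o['contact_force'])
rgb("side","s14")
for n in("s2","s14"):
    g=cv2.cvtColor(cv2.imread(f"pics/{n}.png"),6)
    print(n,[200+int(g[200:216,u].argmax()) for u in(336,340,344,346)],[ (v,340+int(g[v,340:356].argmax())) for v in(208,212,216,220)],"front",g[200:235,262].tolist(),g[225:250,300].tolist())
    m=g<45;m[:200]=0;m[226:]=0;m[:,:255]=0;m[:,290:]=0;print(blobs(m))
d=cv2.absdiff(cv2.imread("pics/s2.png"),cv2.imread("pics/s14.png")).max(2);m=d>18;m[:195]=0;m[260:]=0;m[:,:240]=0;m[:,365:]=0;print(blobs(m,3))
E
```

```text
[0.49265831 0.06182849 0.1024302 ] [ 0.92112123 -0.74262706 -0.52511943]
s2 [202, 204, 207, 210] [(208, 344), (212, 347), (216, 347), (220, 345)] front [160, 159, 158, 159, 158, 159, 160, 162, 164, 166, 163, 157, 151, 147, 145, 145, 146, 142, 131, 126, 132, 132, 122, 108, 97, 96, 103, 106, 98, 88, 85, 86, 85, 84, 84] [145, 145, 145, 145, 144, 145, 145, 145, 145, 145, 140, 129, 111, 101, 100, 99, 97, 98, 98, 97, 97, 99, 101, 97, 92]
[(array([270. , 215.7]), array([265, 211,  12,  11, 111], dtype=int32))]
s14 [201, 203, 206, 208] [(208, 346), (212, 348), (216, 347), (220, 346)] front [159, 158, 157, 157, 158, 158, 158, 159, 161, 162, 164, 165, 164, 163, 162, 161, 159, 155, 148, 140, 134, 127, 118, 107, 100, 99, 99, 96, 91, 87, 85, 85, 85, 85, 83] [145, 145, 144, 144, 145, 144, 144, 144, 144, 144, 138, 123, 107, 100, 100, 99, 98, 98, 97, 97, 97, 99, 100, 98, 91]
[(array([271. , 215.7]), array([266, 211,  12,  11, 110], dtype=int32))]
[(array([275. , 196.9]), array([268, 195,  15,   6,  68], dtype=int32)), (array([277.3, 214.7]), array([276, 209,   4,  12,  36], dtype=int32)), (array([26
[... 225 characters left out ...]
7]), array([269, 228,   3,   2,   3], dtype=int32)), (array([345.3, 231.3]), array([344, 230,   3,   3,   6], dtype=int32)), (array([343.5, 234.5]), array([343, 234,   2,   2,   4], dtype=int32)), (array([337.7, 241.7]), array([337, 241,   2,   2,   3], dtype=int32)), (array([267.7, 246.1]), array([265, 244,   6,   5,  14], dtype=int32)), (array([279. , 248.5]), array([278, 248,   3,   2,   4], dtype=int32)), (array([265.6, 255.4]), array([257, 250,  16,  10,  44], dtype=int32)), (array([248.5, 252.5]), array([248, 252,   2,   2,   4], dtype=int32)), (array([252.1, 255.5]), array([250, 252,   5,   8,  24], dtype=int32)), (array([240.8, 256. ]), array([240, 255,   3,   3,   5], dtype=int32))]
```

The cover is down: the fin is at the same row as when first seated. It sits 1 px (about 1.6 mm) back in its play, so I'll regrip and ease it forward to centre.

Call:
play_rows --targets "0 -0.002 0 0.03 0;0.2 -0.002 0 0.055 0;0.4 -0.002 0 0.061 0;0.6 -0.002 0 0.061 0;0.78 -0.002 0 0.061 0;0.78 -0.002 0 0.061 0;0.78 -0.002 0 0.061 0" --squeeze 20

```text
clock: 16.47
tcp_pos: [0.4875, 0.0607, 0.0381]
orientation: [3.132, 0.248, -0.001]
contact_force: [-2.8, 0.0, -3.0]
grip_width: 0.01
gripper_force: 11.4
```

Call:
play_rows --targets "0.78 -0.001 0 0 0;0.78 -0.0015 0 0 0;0.78 -0.002 0 0 0;0.78 -0.002 0 0 0;0.78 -0.002 0 0 0"

```text
clock: 16.88
tcp_pos: [0.4863, 0.0605, 0.0379]
orientation: [-3.132, -0.247, -0.002]
contact_force: [0.4, -1.1, -1.4]
grip_width: 0.0096
gripper_force: 11.6
```

```bash
cat > cmp.py <<'E'
from h import *
import sys
def go(k):
    o=r.get_obs();print(o['tcp_pos'],o['contact_force'])
    rgb("side",k); G=[cv2.cvtColor(cv2.imread(f"pics/{n}.png"),6) for n in("s2",k)]
    for n,g in zip(("s2",k),G):
        m=g<45;m[:208]=0;m[226:]=0;m[:,:255]=0;m[:,290:]=0;print(n,blobs(m))
    for nm,(y0,y1,x0,x1) in dict(back=(202,224,332,354),catch=(220,240,250,262)).items():
        A=[np.float32(g[y0:y1,x0:x1]) for g in G];print(nm,cv2.phaseCorrelate(A[0],A[1],cv2.createHanningWindow(A[0].shape[::-1],cv2.CV_32F)))
E
python3 -c "
from cmp import go
go('s15')"
```

```text
[0.48631395 0.06046999 0.03788764] [ 0.44818378 -1.13455412 -1.40563588]
s2 [(array([270. , 215.7]), array([265, 211,  12,  11, 111], dtype=int32))]
s15 [(array([271.4, 211.8]), array([268, 208,   8,   9,  65], dtype=int32))]
back ((0.2188953425055189, -0.3115521515070956), 0.9457030180427763)
catch ((-0.16614711357933132, -0.08379282281834044), 0.9756954491138459)
```

Call:
play_rows --targets "0.7 0 0 0 0;0.5 0 0 0 0;0.3 0 0 0 0;0.3 0 0 -0.02 0;0.6 0.002 0 -0.03 0;1 0.002 0 -0.03 0;1 0.002 0 -0.03 0;1 0.002 0 -0.03 0"

```text
clock: 17.6
tcp_pos: [0.4877, 0.0606, 0.0673]
orientation: [3.132, 0.247, -0.0]
contact_force: [-0.6, 0.1, -0.7]
grip_width: -0.0001
gripper_force: 0.0
```

```bash
python3 -c "
from cmp import go
go('s16')
print(r.get_obs()['grip_width']) if 0 else None"
```

```text
[0.48769182 0.06064122 0.06725172] [-0.61034433  0.09748072 -0.67124878]
s2 [(array([270. , 215.7]), array([265, 211,  12,  11, 111], dtype=int32))]
s16 [(array([270.4, 215.7]), array([265, 211,  12,  11, 113], dtype=int32))]
back ((0.33820349675474404, -0.1941942639561205), 0.886259064078331)
catch ((-0.3084286240975338, -0.005935447921771697), 0.8815377190709114)
```

Call:
play_rows --targets "1 0 0 0.012 0;1 0 0 0.017 0;1 0 0 0.019 0;1 0 0 0.021 0;1 0 0 0.021 0"

```text
clock: 18.07
tcp_pos: [0.4871, 0.0606, 0.0488]
orientation: [3.13, 0.247, -0.003]
contact_force: [-12.1, -2.6, 41.1]
grip_width: 0.0001
gripper_force: 20.2
```

Call:
play_rows --targets "1 0 0 0.001 0;1 0 0 0.002 0;1 0 0 0.002 0"

```text
clock: 18.32
tcp_pos: [0.4872, 0.0605, 0.0486]
orientation: [3.129, 0.247, -0.002]
contact_force: [-20.0, -3.8, 64.5]
grip_width: 0.0001
gripper_force: 32.2
```

Call:
play_rows --targets "1 0 0 -0.004 0;1 0 0 -0.03 0;1 0 0 -0.06 0;1 0 0 -0.08 0;1 0 0.04 -0.08 0;1 0 0.2 -0.08 0;1 0 0.2 -0.08 0;1 0 0.2 -0.08 0"

```text
clock: 18.98
tcp_pos: [0.5134, -0.1038, 0.1243]
orientation: [3.132, 0.249, -0.001]
contact_force: [2.0, 0.1, -0.4]
grip_width: -0.0001
gripper_force: 0.0
```

Call:
play_rows --targets "1 0 0.08 0 0;1 0 0.08 0 0;1 0 0.08 0 0;1 0 0.08 0 0"

```text
clock: 19.32
tcp_pos: [0.5255, -0.1841, 0.1236]
orientation: [3.132, 0.239, -0.002]
contact_force: [-0.7, 1.8, -0.2]
grip_width: -0.0001
gripper_force: 0.0
```

```bash
python3 - <<'E'
from cmp import *
go('s17'); rgb("top","t17")
for n in("top0","t17"):
    g=cv2.cvtColor(cv2.imread(f"pics/{n}.png"),6);h=cv2.cvtColor(cv2.imread(f"pics/{n}.png"),40)
    m=g<60;m[:250]=0;m[280:]=0;m[:,:180]=0;m[:,215:]=0;print(n,blobs(m))
A=[cv2.cvtColor(cv2.imread(f"pics/{n}.png"),6).astype(np.float32) for n in("top0","t17")]
for nm,(y0,y1,x0,x1) in dict(fin=(255,280,183,208),left=(200,250,130,150),right=(200,250,230,250),back=(170,190,165,215),dA=(205,228,158,182),dB=(200,222,197,221),press=(140,220,20,90),loupe=(180,212,420,450),tin=(138,175,425,465)).items():
    B=[a[y0:y1,x0:x1].copy() for a in A];print(nm,np.round(cv2.phaseCorrelate(B[0],B[1],cv2.createHanningWindow(B[0].shape[::-1],cv2.CV_32F))[0],2))
E
```

```text
[ 0.52552104 -0.18406686  0.12364824] [-0.73280737  1.77909238 -0.24283431]
s2 [(array([270. , 215.7]), array([265, 211,  12,  11, 111], dtype=int32))]
s17 [(array([270.5, 215.8]), array([265, 211,  12,  11, 104], dtype=int32))]
back ((-1.4890880306655312, -0.8673694691758271), 0.1805275562736723)
catch ((-0.562886063144381, -1.014683917936301), 0.7315027405818303)
top0 [(array([195.3, 267.4]), array([191, 260,  10,  16, 132], dtype=int32))]
t17 [(array([195.7, 266.7]), array([191, 259,  10,  16, 120], dtype=int32))]
fin [0.84 0.35]
left [-0.01  0.13]
right [-0.04 -0.24]
back [0.51 0.27]
dA [-0.05 -0.18]
dB [0.18 0.43]
press [0.09 0.  ]
loupe [-0.59 -0.78]
tin [-0.42 -0.27]
```

```bash
python3 -c "
from bench import r
print(r.hand_in())"
```

```text
the job is handed in; nothing more can be done
None
```

I handed the job in at about 19.4 s of the 61 s. The dial lies flat about 1 mm off the ring's centre, and the cover is back at its original seated height, about 1 mm rearward within its 2 mm play. Pictures show no shift of the kept dials, loupe or tin. I judged the catch engaged from that height, not from seeing the roller. Two things could count against it: the cover's far edge rose about 5 mm for a moment during the first lift, and the last press on the fin with the fingertips peaked at about 65 N.

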